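# Slide the vial rack round the bench-top stands into the reader's bay

### The arm

A 7-joint arm with a two-finger parallel gripper is mounted at the origin on the work surface. World frame = base frame: x ahead of the robot, y to its left, z up, the work surface at z = 0. Lengths are in m, angles in rad, forces in N, time in s.
With the tool pointing down it reaches from about 0.425 to 0.875 m from the base axis. Payload 8.4 kg.
Tool frame: the origin (TCP) lies at the very end of the fingers, on their centre line; the grasp point (between the pads) lies grip_depth behind it (grip_depth is the distance from the TCP to the grasp point, in m); x points along the fingers, y is the direction in which the jaws open and shut, and the axes are right-handed (so a half turn about x gives the same grasp; the last joint's range is limited). The gripper opens to 87 mm and grips with 3 to 60 N. Pads are 19 mm wide; open, the fingers measure 117 mm over their backs; the gripper's body (75 mm by 190 mm) begins 51 mm behind the grasp point.
Start: joints at [1.038, 0.333, 0.04, 1.465, -0.013, 1.343, -0.059], TCP at [0.273, -0.59, 0.223] pointing down, gripper open.
Joint ranges: [-2.58, 2.58], [-0.38, 2.09], [-1.3, 1.39], [0.25, 2.4], [-1.5, 4.64], [0.08, 2.09], [-2.65, 2.65]. Speed limits (rad/s): [2.22, 2.22, 2.79, 2.79, 3.14, 3.14, 3.14].

### API

Orientations are given as a rotation vector (axis times angle).
In Python, from workcell import read_state, read_camera, finish_job, grip_depth gives the robot as it stands. The module is installed in compiled form; this text tells all that it offers.
- The arm moves only by the tool apply_moves, never from a script. Its argument "plan" is one flat list of numbers, 4 for each row, row after row: the shift along the tool's x, y, z in cm, then the turn about the tool's x in degrees. In form: [dx, dy, dz, turn, dx, dy, dz, turn, ...]. A call has 1 to 12 rows; each row is the pose to reach, as a shift and turn from the pose measured when the call began, along the tool's axes at that moment; what a row does not reach only later rows make up. A row lasts 1/8 s, in which the tool goes at most 62.5 mm and 10.7 degrees, less where a joint would pass 70% of its speed; a pose out of reach is approached as far as the arm can. A call with a gripper value outside its range is refused whole. "fingers" is the finger opening in cm, from 0 to 8.7, set as the call begins (left out, the last holds). The fingers move at their own pace and stop on an object; the grip force is fixed at half the most. Time passes only in rows, so rows that repeat a pose let the fingers close. It gives the time, the measured TCP pose, the force and the opening at its end, in the units of the state.
- read_state(): the state, without advancing time (a new reading comes with each control period).
- read_camera(name): name is "side" or "top" or "wrist"; returns a dict with "color" (400x640x3 uint8, red, green, blue), "range_z" (400x640 float32, m along the optical axis (not along the pixel's ray), 0 where there is no reading), "vfov" (degrees; the focal length in pixels is half the picture's height over the tangent of half this angle, whatever the lens; pixels are square), "cx", "cy" (the principal point, pixels), "dist" ([k1, k2, p1, p2, k3] as OpenCV has them; the pictures are not rectified), "cam_to_world" (4x4, takes a point from camera to world coordinates). Camera axes: x right, y up, looking along -z (the intrinsics and any distortion apply to the point x, -y, -z); pixel columns grow to the right and rows downward; lengths in m; the calibration is good to about 2 mm. A picture is of the moment at which its call begins.
- finish_job(): hands the job in, once; it reports no verdict.
The state is a dict: "time_s": time; "joints": joint angles; "joint_velocities": joint speeds; "joint_torque": joint torques, N m; "tcp_pos": TCP position; "orientation": TCP orientation; "contact_force": force on the tool from outside, world axes, zero at the start; "ft_torque": the same for the moment, N m; "opening": finger opening in m.
Only numpy, scipy, OpenCV 4.12 (cv2) and the standard library are available. Lean on these libraries where they do the work, as an engineer would, in place of code of your own. Each camera call takes 0.05 s, during which the arm holds its last target. There are 200 camera calls.

### The job

Slide the steel vial rack along the bench, without lifting it, round the tube stand or tip box in its way and into the reader's loading bay, and press it home with about 10 N (never more than 16 N on the bay) against the end stop, so that the sensing pin is in flush and the rack sits square. The stop is set at an unknown depth, so find it by feel. Then back away; do not touch the tube stand or tip box with rack or arm, and leave everything else on the bench where it is.

Things in the scene. Friction and masses are not known exactly. Their poses are not given: they have to be found in the camera images.
- rack_c (a point): Centre (half-way up, 22.5 mm above the bench) of the loose vial rack: a stainless block 80 mm (its x) by 110 mm (its y) by 45 mm high, eight low white vial caps on top reaching 52 mm. 0.45 to 0.8 kg. Too wide to grip; it is pushed on its faces and slides with 1.5 to 6 N.
- rack: The same rack, origin under its centre. It starts to the left or right of the bay's axis, on the robot's side of the tube stand and tip box, turned up to 0.25 rad from the bay. It goes in with its x along the bay's x; a half turn does not matter.
- bay: Fixed white reader with its loading bay. Origin on the bench; x into the bay (away from the robot), y left, z up. The bay is open to -x and has no floor: the rack slides in on the bench. Two aluminium guides 30 mm high, inner faces at y = +-59 mm (4 mm free each side of the rack), from x = -30 to 75 mm. Housing up to 100 mm high from x = 80 to 220 mm.
- bay_mouth (a point): Middle of the bay's mouth on the bench, at x = -60 mm of the bay: here the flared lips are about 146 mm apart; they narrow to the guides 30 mm farther in.
- bay_end (a point): Point on the bay's axis at x = 20 mm of the bay, 20 mm up: the nearest place of the face of the steel end stop (70 mm wide, 34 mm high). The stop is rigidly clamped anywhere from here to 35 mm deeper, different each time and not measured; the seated rack's centre thus lies at x = -20 to 15 mm of the bay.
- pin (a joint): Brass sensing pin, 10 mm across, in the middle of the end stop, 20 mm above the bench: 0 when fully out (8 mm proud of the stop), 0.008 when pushed in flush. Its spring is weak (0.2 N to 0.7 N); friction of the rack on the bench holds it in. Fully in, the rack lies on the rigid stop.
- tubestand: Fixed grey stand of short glass tubes, 120 mm (x) by 90 mm (y) by 52 mm high, origin under its centre, beside the bay's mouth on one side. Must not be touched.
- tipbox: Fixed pipette tip box with white lid, 124 mm (x) by 94 mm (y) by 56 mm high, origin under its centre, beside the bay's mouth on the other side. Must not be touched.
- carousel: Loose round white tube carousel, 100 mm across and 50 mm high, origin under its centre, on the side of the bay opposite to the rack. Leave alone.
- bottle_a: Loose clear bottle with white cap, 60 mm across, 160 mm high, origin under its centre. Leave alone.
- bottle_b: Loose clear bottle with white cap, 60 mm across, 160 mm high, origin under its centre. Leave alone.
- beaker: Loose glass beaker, 70 mm across, 80 mm high, origin under its centre. Leave alone.
- cap: Loose white screw cap, 32 mm across, 14 mm high, origin under its centre. Leave alone.
There are look-alikes about, which are no part of the job. Leave any brown or green look-alike of the rack alone.

How it is judged:
On the way, in this order (a step that is already met when the one before it is completed fails the run):
1. The rack has come round and stands in front of the bay's mouth, on its axis (y of rack_c in the frame of bay between -0.03 and 0.03 m and x of rack_c in the frame of bay below -0.05 m), for 0.1 s.
2. The rack is pressed home on the end stop with more than 3 N, the pin flush (value of joint pin above 0.0065 m and contact force between rack and bay above 3 N), for 0.15 s.
At the end, for the whole second after the job is handed in: The rack stands flat and still in the bay, within 6 mm of its axis and 0.06 rad of square, against the end stop with the sensing pin at least 6.5 of its 8 mm in (y of rack_c in the frame of bay between -0.006 and 0.006 m and value of joint pin above 0.0065 m and x of rack_c in the frame of bay above -0.024 m and angle between the x axis of rack_c and the x axis of bay, either way round below 0.06 rad and height (world z) of rack_c below 0.026 m and angle between rack_c's own z axis and vertical below 0.05 rad and linear speed of rack below 0.01 m/s); the robot touches nothing.
It fails at once if the tube stand is touched (contact force between anything else and tubestand above 0.5 N).
It fails at once if the tip box is touched (contact force between anything else and tipbox above 0.5 N).
It fails at once if the rack is pressed against the bay with more than 16 N (contact force between rack and bay above 16 N).
It fails at once if the rack is lifted or tipped (height (world z) of rack_c above 0.0305 m or angle between rack_c's own z axis and vertical above 0.12 rad).
It fails at once if a bystander is displaced by more than 15 mm (distance of any of carousel, bottle_a, bottle_b, beaker, cap from where it was at the start of the episode above 0.015 m).
It also fails if it takes over 72 s, if anything falls off the work surface, if the arm or the gripper's body presses on something with over 40 N, if the wrist force passes 120 N, or if a joint passes its speed limit or range.

## Working session

There is one attempt and no reset: what is moved stays moved. The work goes in short steps, Python scripts to look and compute and a tool call to move; the robot and the scene stay as the last step left them, time stands still between calls to the robot, and variables do not carry over. Pictures are saved under pics/ and viewed, on a budget of 10 in all, crops included, one or two more only if the job needs it, and the job is handed in when it is done.

Besides the shell and the picture viewer there is one more tool, called after "Call:" in YAML: its name, and indented under it one key for each argument. apply_moves: Moves the arm, as the interface text tells. Its arguments: {"type":"object","properties":{"plan":{"type":"array","items":{"type":"number"}},"fingers":{"type":"number"}},"required":["plan"]}

```bash
mkdir -p pics
cat > h.py <<'E'
import numpy as np, cv2
from workcell import *
def K(c):
    h,w=c["color"].shape[:2]; f=h/2/np.tan(np.radians(c["vfov"])/2)
    return np.array([[f,0,c["cx"]],[0,f,c["cy"]],[0,0,1]])
def cloud(c):
    h,w=c["range_z"].shape; u,v=np.meshgrid(np.arange(w),np.arange(h))
    p=cv2.undistortPoints(np.stack([u,v],-1).reshape(-1,1,2).astype(np.float64),K(c),np.array(c["dist"])).reshape(h,w,2)
    z=c["range_z"]; P=np.stack([p[...,0]*z,-p[...,1]*z,-z],-1)
    T=np.array(c["cam_to_world"]); return P@T[:3,:3].T+T[:3,3]
def plane(c,uv,z):
    p=cv2.undistortPoints(np.array(uv,float).reshape(-1,1,2),K(c),np.array(c["dist"])).reshape(-1,2)
    T=np.array(c["cam_to_world"]); d=np.c_[p[:,0],-p[:,1],-np.ones(len(p))]@T[:3,:3].T
    return T[:3,3]+d*((z-T[2,3])/d[:,2])[:,None]
def save(c,n): cv2.imwrite("pics/"+n,c["color"][...,::-1])
E
python3 - <<'E'
from h import *
import pickle
for n in("top","side"):
    c=read_camera(n);save(c,n+"0.png");pickle.dump(c,open(n+"0.pkl","wb"))
    print(n,c["vfov"],c["cx"],c["cy"],c["dist"],np.round(c["cam_to_world"],3).tolist())
s=read_state();print(s,grip_depth)
E
```

```text
top 45.480745395690015 320.49604035469645 198.22166762644687 [-0.12053773  0.          0.          0.          0.        ] [[0.013, 0.98, -0.199, 0.132], [-1.0, 0.012, -0.006, -0.114], [-0.003, 0.199, 0.98, 1.787], [0.0, 0.0, 0.0, 1.0]]
side 47.2148119828546 316.829543365881 205.41114945994494 [-0.13548722  0.          0.          0.          0.        ] [[-0.853, 0.318, -0.414, -0.129], [-0.522, -0.529, 0.669, 0.927], [-0.006, 0.787, 0.617, 1.011], [0.0, 0.0, 0.0, 1.0]]
{'time_s': 0.1, 'joints': array([ 1.03775005,  0.33380048,  0.03987701,  1.46619797, -0.01340539,
        1.34328994, -0.0584885 ]), 'joint_velocities': array([-0.00196053, -0.00115116,  0.00103241, -0.00286373, -0.00030623,
        0.00094179,  0.00030252]), 'joint_torque': array([ 4.14822396e-03, -6.57809687e+01,  1.34025201e+00, -4.04711580e+01,
       -5.95324533e-02,  4.09258471e-02,  9.71191776e-05]), 'tcp_pos': array([ 0.27303236, -0.58940374,  0.22176656]), 'orientation': array([ 1.98160055,  0.43820014, -1.98240225]), 'contact_force': array([-0.37006786,  0.18440976,  0.38392286]), 'ft_torque': array([-0.01453603, -0.00405974, -0.00550944]), 'opening': 0.0872521399331363} 0.0187
```

View pics/top0.png

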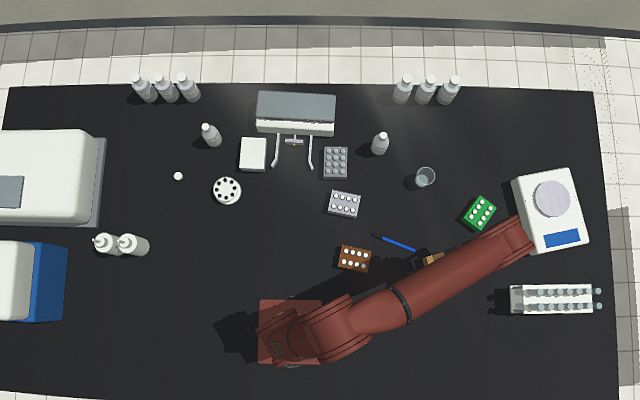

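View pics/side0.png

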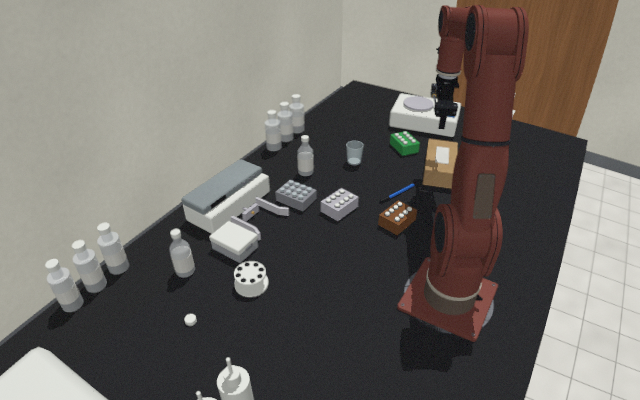

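The top view shows three rack look-alikes: silver at (344,204), brown at (354,258) and green at (480,213). The silver one is steel with eight white caps and stands on the robot's side of the grey tube stand (336,161), so it is the rack. The tip box is at (253,154) and the bay mouth is around (293,155). I'll measure these and check an enlarged crop.

Run:
```python
from h import *
import pickle
c=pickle.load(open("top0.pkl","rb"));P=cloud(c)
print("bench z",np.median(P[230:240,200:300,2]), P[300:310,100:150,2].mean())
def rect(name,box,zr,col=None):
    u0,v0,u1,v1=box; m=np.zeros(P.shape[:2],bool); Q=P[v0:v1,u0:u1]
    m=(Q[...,2]>zr[0])&(Q[...,2]<zr[1])
    n,l,st,_=cv2.connectedComponentsWithStats(m.astype(np.uint8)); k=1+st[1:,4].argmax(); m=l==k
    xy=Q[m][:,:2]; r=cv2.minAreaRect((xy*1000).astype(np.float32))
    print(name,"px",m.sum(),"zmed",np.median(Q[m][:,2]).round(4),"rect c",np.round(r[0],1),"size",np.round(r[1],1),"ang",round(r[2],2))
rect("rack",(315,180,375,228),(.03,.07))
rect("tubes",(318,140,352,184),(.03,.07))
rect("tip",(232,130,270,176),(.03,.07))
rect("house",(250,85,342,140),(.06,.12))
rect("guides",(270,128,320,175),(.015,.045))
rect("carousel",(208,170,246,210),(.03,.07))
rect("brown",(330,235,378,278),(.03,.07))
rect("beaker",(410,160,440,192),(.03,.1))
rect("bottleR",(365,128,395,160),(.03,.2))
rect("cap",(170,168,188,186),(.007,.03))
a=cv2.resize(c["color"][80:280,200:400],None,fx=3,fy=3,interpolation=cv2.INTER_CUBIC)
cv2.imwrite("pics/crop1.png",a[...,::-1])
```

```text
bench z 0.0004873184012169629 0.004377236568138999
rack px 639 zmed 0.0455 rect c [ 468.3 -190.8] size [109.9  80.7] ang 78.55
tubes px 729 zmed 0.0439 rect c [ 628.5 -156.9] size [ 89.4 122.5] ang 87.69
tip px 823 zmed 0.0558 rect c [657.6 158.9] size [ 96.4 130.7] ang 88.16
house px 2976 zmed 0.0976 rect c [817.9  -2.6] size [302.  146.9] ang 86.63
guides px 446 zmed 0.0303 rect c [679.6   3.4] size [190.6 147.3] ang 87.65
carousel px 451 zmed 0.0508 rect c [517.5 253.5] size [89.8 87.6] ang 18.35
brown px 659 zmed 0.046 rect c [ 262.8 -229.3] size [110.5  80.7] ang 78.34
beaker px 185 zmed 0.0663 rect c [ 568.6 -490.8] size [68.1 67.4] ang 87.52
bottleR px 295 zmed 0.1066 rect c [ 690.9 -324.4] size [60.6 53.9] ang 71.82
cap px 53 zmed 0.0156 rect c [576.6 451.4] size [32.2 30.1] ang 43.83
```

View pics/crop1.png

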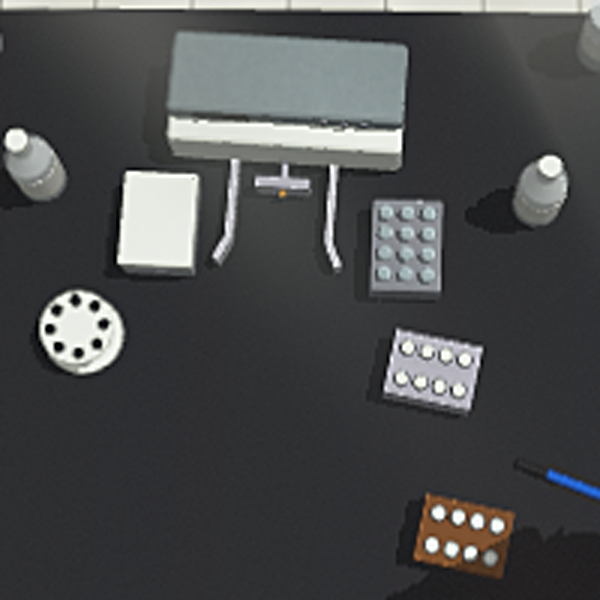

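The crop confirms it: silver rack with eight white caps at crop (433,370), brown look-alike at (465,535), tube stand at (405,245). The bay mouth lips are at (220,262) and (337,268), with the brass pin at (283,192). Next I'll fit the bay frame more precisely.

```bash
cat >> h.py <<'E'
def rackpose(c,near=None):
    """rack by depth + low saturation, world centre and yaw of its x"""
    P=cloud(c); hsv=cv2.cvtColor(c["color"],cv2.COLOR_RGB2HSV)
    m=(P[...,2]>.035)&(P[...,2]<.058)&(P[...,0]>.36)
    m&=np.hypot(P[...,0]-near[0],P[...,1]-near[1])<.085
    n,l,st,_=cv2.connectedComponentsWithStats(m.astype(np.uint8)); k=1+st[1:,4].argmax()
    r=cv2.minAreaRect((P[l==k][:,:2]*1000).astype(np.float32))
    (x,y),(w,h),a=r
    if w<h: a-=0
    else: a-=90
    a=(a+90)%180-90
    return np.array([x,y]),a,(w,h)
E
cat > bay.py <<'E'
from h import *
import pickle
from scipy.spatial.transform import Rotation as R
c=pickle.load(open("top0.pkl","rb"));P=cloud(c)
m=(P[...,2]>.022)&(P[...,2]<.036)
res=[]
for ylo,yhi in((.02,.11),(-.10,-.02)):
    q=P[m&(P[...,1]>ylo)&(P[...,1]<yhi)&(P[...,0]>.56)&(P[...,0]<.745)]
    for x0 in np.arange(.57,.74,.01):
        s=q[(q[:,0]>=x0)&(q[:,0]<x0+.01)]
        if len(s): print(round(x0+.005,3),len(s),np.round([s[:,1].min(),s[:,1].max(),s[:,1].mean()],4))
    s=q[(q[:,0]>.655)&(q[:,0]<.725)]; res.append(np.polyfit(s[:,0],s[:,1],1)); print("fit",res[-1], "xmin",q[:,0].min())
f=np.mean(res,0);print("axis y=",f,"yaw",np.degrees(np.arctan(f[0])))
h=P[(P[...,2]>.085)&(P[...,2]<.11)&(P[...,0]>.7)&(abs(P[...,1])<.2)]
for y0 in np.arange(-.14,.14,.04):
    s=h[(h[:,1]>y0)&(h[:,1]<y0+.04)]; print("house",round(y0+.02,2),s[:,0].min().round(4),s[:,0].max().round(4))
print("house y",h[:,1].min(),h[:,1].max())
st=P[(P[...,2]>.02)&(P[...,2]<.04)&(P[...,0]>.66)&(P[...,0]<.75)&(abs(P[...,1]-.003)<.045)]
print("stop-ish",len(st),st.min(0),st.max(0))
print("rack",rackpose(c,(.468,-.191)))
print("tool axes\n",R.from_rotvec(read_state()["orientation"]).as_matrix().round(3))
E
python3 bay.py
```

```text
0.605 1 [0.0835 0.0835 0.0835]
0.615 5 [0.0799 0.0915 0.0859]
0.625 10 [0.0724 0.0881 0.0801]
0.635 7 [0.0685 0.0808 0.0732]
0.645 5 [0.0659 0.0726 0.0697]
0.655 7 [0.065  0.0735 0.0694]
0.665 5 [0.0697 0.0738 0.0714]
0.675 5 [0.0654 0.0742 0.0699]
0.685 8 [0.063  0.0707 0.0671]
0.695 7 [0.0626 0.0704 0.0667]
0.705 11 [0.0204 0.0709 0.0492]
0.715 13 [0.0207 0.0716 0.0522]
0.725 5 [0.0292 0.0677 0.0576]
0.735 6 [0.0604 0.0678 0.0643]
0.745 5 [0.061  0.0685 0.0654]
fit [-0.38300996  0.32657598] xmin 0.6091520954667479
0.605 4 [-0.0735 -0.0658 -0.0687]
0.615 8 [-0.0694 -0.0618 -0.0652]
0.625 7 [-0.0656 -0.0542 -0.0602]
0.635 6 [-0.0617 -0.0577 -0.0597]
0.645 5 [-0.0614 -0.0537 -0.0568]
0.655 7 [-0.0614 -0.0535 -0.0574]
0.665 4 [-0.061  -0.0572 -0.0591]
0.675 4 [-0.0648 -0.0569 -0.0609]
0.685 6 [-0.0646 -0.0568 -0.0595]
0.695 5 [-0.0644 -0.0568 -0.0613]
0.705 13 [-0.0641 -0.0219 -0.0446]
0.715 9 [-0.064  -0.0215 -0.0447]
0.725 2 [-0.064  -0.0601 -0.0621]
0.735 5 [-0.0677 -0.0598 -0.0621]
0.745 15 [-0.0984 -0.0404 -0.0723]
fit [ 0.2771605  -0.24513562] xmin 0.6030208625771192
axis y= [-0.05292473  0.04072018] yaw -3.029537123555236
house -0.12 0.7704 0.8827
house -0.08 0.7468 0.8847
house -0.04 0.7623 0.886
house 0.0 0.7764 0.8881
house 0.04 0.7784 0.8941
house 0.08 0.7776 0.8925
house 0.12 0.7808 0.8911
house 0.16 0.7849 0.8849
house y -0.154526672930848 0.14905886350888622
stop-ish 122 [ 0.69621066 -0.04037968  0.02005969] [0.74983534 0.04506935 0.03982723]
rack (array([ 468.31417847, -190.79718018]), -11.448455810546875, (109.8779067993164, 80.73043060302734))
tool axes
 [[-0.001  0.42  -0.907]
 [ 0.001 -0.907 -0.42 ]
 [-1.    -0.001  0.   ]]
```

Call:
apply_moves:
  plan: [0,-4,-3.5,4,0,-8,-7,8,0,-12,-10.5,12,0,-16,-14,16,0,-20,-17.5,20,0,-24,-21,24,0,-28,-24.5,28,0,-31,-27,28,0,-31.8,-27.9,28,0,-31.8,-27.9,28]
  fingers: 6

```text
time_s: 1.35
tcp_pos: [0.3925, -0.1836, 0.2221]
orientation: [-2.193, 0.058, 2.195]
contact_force: [0.1, -0.6, 0.1]
opening: 0.06
```

Call:
apply_moves:
  plan: [4,0,0,0,9,0,0,0,14,0,0,0,18,0,0,0,20.0,0,0,0,20.5,0,0,0,20.5,0,0,0]

```text
time_s: 2.22
tcp_pos: [0.3923, -0.1843, 0.0173]
orientation: [-2.192, 0.059, 2.194]
contact_force: [0.2, 0.0, 0.8]
opening: 0.0599
```

Run:
```python
from h import *
from scipy.spatial.transform import Rotation as R
c=read_camera("wrist");save(c,"w1.png")
s=read_state();print(s["tcp_pos"],s["contact_force"],R.from_rotvec(s["orientation"]).as_matrix().round(3).tolist())
```

```text
[ 0.39275535 -0.18420981  0.01781249] [-1.01703708 -0.61300645 -0.68181129] [[-0.0, -0.055, -0.998], [0.001, -0.998, 0.055], [-1.0, -0.001, 0.0]]
```

View pics/w1.png

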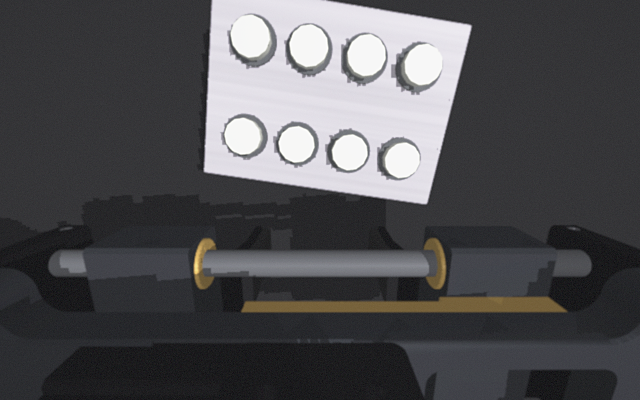

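The wrist view shows the rack squarely ahead of the open fingers: its near edge runs from (204,172) to (428,203) and the finger pads are at x = 204 and 436. Now pushing it forward from behind.

Call:
apply_moves:
  plan: [0,0,-0.7,0,0,0,-1.3,0,0,0,-1.8,0,0,0,-2.3,0,0,0,-2.8,0,0,0,-3.3,0,0,0,-3.8,0,0,0,-4.3,0,0,0,-4.8,0,0,0,-5.3,0,0,0,-5.3,0]

```text
time_s: 3.65
tcp_pos: [0.4446, -0.1872, 0.0173]
orientation: [-2.19, 0.06, 2.196]
contact_force: [-4.7, -0.9, 1.8]
opening: 0.0601
```

Run:
```python
from h import *
c=read_camera("top");print(rackpose(c,(.49,-.19)))
s=read_state();print(s["tcp_pos"],s["contact_force"])
```

```text
(array([ 523.94543457, -136.8037262 ]), -89.64073479175568, (17.181764602661133, 3.745213747024536))
[ 0.44462078 -0.18723137  0.01736608] [-4.61135033 -1.20161074  1.30560448]
```

```bash
cat >> h.py <<'E'
def rackcolor(cam,near,rad=.09):
    c=read_camera(cam); P=cloud(c)
    m=(P[...,2]>.038)&(P[...,2]<.058)&(np.hypot(P[...,0]-near[0],P[...,1]-near[1])<rad)
    n,l,st,_=cv2.connectedComponentsWithStats(m.astype(np.uint8)); k=1+st[1:,4].argmax()
    (x,y),(w,h),a=cv2.minAreaRect((P[l==k][:,:2]*1000).astype(np.float32))
    if w<h: w,h,a=h,w,a-90
    return c,np.round([x,y,w,h,(a)%180-90],1),st[k,4]
BO=np.array([.666,.005]);BY=np.radians(-3.2)
def inbay(p):
    d=np.array(p)/1000-BO; return np.round(1000*np.array([d[0]*np.cos(BY)+d[1]*np.sin(BY),-d[0]*np.sin(BY)+d[1]*np.cos(BY)]),1)
E
python3 - <<'E'
from h import *
for n in("wrist","side"):
    c,r,k=rackcolor(n,(.495,-.187));print(n,r,k,inbay(r[:2]));save(c,n+"2.png")
E
```

```text
wrist [ 493.4 -187.9  110.6   84.8   -3.1] 38844 [-161.6 -202.2]
side [ 489.  -143.4  103.    35.8   78.8] 128 [-168.4 -158. ]
```

View pics/wrist2.png

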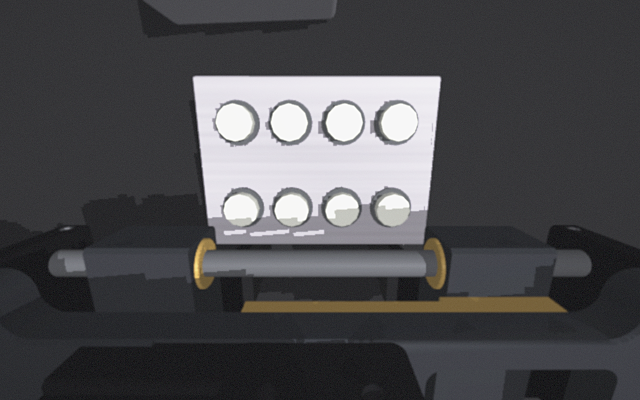

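The rack is now square at -3.1° and stands clear of the tube stand, whose edge shows at the top of the picture around (240,20). Next I move round to its right side.

Call:
apply_moves:
  plan: [0,0,1.5,0,-1,0,3,0,-5,0,3,-8,-9,1,2,-18,-9,3,0,-28,-9,5,-1.5,-38,-9,7,-3,-48,-9,8,-4,-58,-9,8.8,-4.9,-68,-9,8.8,-4.9,-78,-9,8.8,-4.9,-88,-9,8.8,-4.9,-90]
  fingers: 4

```text
time_s: 5.3
tcp_pos: [0.4885, -0.2777, 0.1072]
orientation: [1.249, 1.185, -1.25]
contact_force: [-0.1, -0.2, -0.4]
opening: 0.0394
```

Run:
```python
from h import *
from scipy.spatial.transform import Rotation as R
c,r,k=rackcolor("top",(.493,-.188));print(r,k,inbay(r[:2]))
c,r,k=rackcolor("wrist",(.493,-.188));print(r,k,inbay(r[:2]))
s=read_state();print(s["tcp_pos"],inbay(s["tcp_pos"][:2]*1000),s["contact_force"],R.from_rotvec(s["orientation"]).as_matrix().round(3).tolist())
```

```text
[ 492.7 -181.4   99.9   80.2   -2.2] 491 [-162.6 -195.8]
[ 495.7 -187.5  109.7   80.4   -3.2] 16477 [-159.3 -201.7]
[ 0.48861151 -0.27782164  0.10725245] [-161.3 -292.3] [-0.52181319  1.15183878  0.33470448] [[-0.002, 0.998, -0.058], [0.001, -0.058, -0.998], [-1.0, -0.002, -0.001]]
```

Call:
apply_moves:
  plan: [4,0,0,0,7.5,0,0,0,9,0,0,0,9,0,-1,0,9,0,-2,0,9,0,-2.7,0,9,0,-3.4,0,9,0,-4.4,0,9,0,-5.4,0,9,0,-6.4,0,9,0,-7.4,0,9,0,-7.4,0]

```text
time_s: 6.9
tcp_pos: [0.4934, -0.2036, 0.0183]
orientation: [1.251, 1.182, -1.251]
contact_force: [0.4, -0.9, 1.3]
opening: 0.04
```

Run:
```python
from h import *
c,r,k=rackcolor("wrist",(.497,-.140));print(r,k,inbay(r[:2]))
s=read_state();print(s["tcp_pos"],inbay(s["tcp_pos"][:2]*1000),s["contact_force"])
```

```text
[ 498.2 -139.6  115.2   80.6   -3.6] 41966 [-159.5 -153.7]
[ 0.49312542 -0.20362605  0.01794672] [-161. -218.] [ 0.30347111  0.40777597 -0.21168006]
```

Call:
apply_moves:
  plan: [0,0,-1,0,0,0,-2.2,0,0,0,-3.6,0,0,0,-5,0,0,0,-6.4,0,0,0,-7.8,0,0,0,-9.2,0,0,0,-10.6,0,0,0,-12,0,0,0,-13.2,0,0,0,-14.2,0,0,0,-14.8,0]

```text
time_s: 8.45
tcp_pos: [0.5016, -0.0552, 0.018]
orientation: [1.251, 1.183, -1.252]
contact_force: [-0.1, -3.7, -1.3]
opening: 0.0404
```

Run:
```python
from h import *
c,r,k=rackcolor("wrist",(.505,.01));print(r,k,inbay(r[:2]))
s=read_state();print(s["tcp_pos"],inbay(s["tcp_pos"][:2]*1000),s["contact_force"])
```

```text
[506.9   8.6 115.1  80.7  -3.1] 42019 [-159.1   -5.3]
[ 0.50168356 -0.05454984  0.01805866] [-160.7  -68.6] [ 0.12353918 -0.40122374 -1.09290218]
```

Call:
apply_moves:
  plan: [0,0,2,0,-3,0,6,0,-7,0,11,0,-9,0,16,0,-9,0,20,0,-9,0,20,0]

```text
time_s: 9.25
tcp_pos: [0.4899, -0.2579, 0.1082]
orientation: [1.255, 1.179, -1.255]
contact_force: [0.0, 0.8, 0.5]
opening: 0.0399
```

Run:
```python
from h import *
c,r,k=rackcolor("top",(.505,.01),.085);print(r,k,inbay(r[:2]));save(c,"top3.png")
a=cv2.resize(c["color"][80:260,200:400],None,fx=4,fy=4,interpolation=cv2.INTER_CUBIC)[120:]
cv2.imwrite("pics/crop3.png",a[...,::-1])
P=cloud(c)
m=(P[...,2]>.022)&(P[...,2]<.036)
f=[]
for lo,hi in((.04,.11),(-.10,-.04)):
    q=P[m&(P[...,1]>lo)&(P[...,1]<hi)&(((P[...,0]>.645)&(P[...,0]<.735)))]
    f.append(np.polyfit(q[:,0],q[:,1],1)); print(f[-1],np.polyval(f[-1],.69))
print(np.degrees(np.arctan(np.mean(f,0)[0])),np.polyval(np.mean(f,0),[.507,.606,.666,.69]))
q=c["range_z"]; s=read_state();print(s["tcp_pos"],s["joints"].round(2))
```

```text
[503.7  13.8 111.1  82.5  -3. ] 589 [-162.5   -0.3]
[-0.05804641  0.10763607] 0.06758405148789695
[-0.05755851 -0.02049577] -0.060211134804374435
-3.308155716470903 [0.01426431 0.00854186 0.00507372 0.00368646]
[ 0.49037095 -0.25537143  0.10791186] [ 0.74  0.26 -0.39  1.82  0.11  1.08  0.25]
```

View pics/crop3.png

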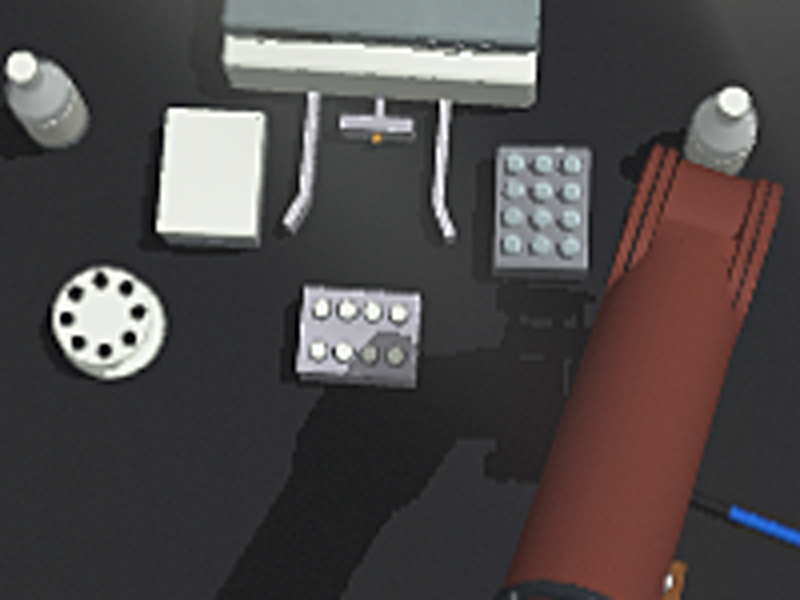

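The rack stands in front of the mouth. In the crop its front edge has its middle at about (362,289), and the guides' midline extrapolates to about (364,289), so it is on the axis within about 2 mm. Now moving behind it.

Call:
apply_moves:
  plan: [0,-0.7,-3,8,0,-1.5,-6,17,0,-2.3,-9,26,0,-3.1,-12,35,0,-3.9,-15,44,0,-4.7,-18,53,0,-5.4,-21,62,0,-6,-24,71,0,-6.5,-26.5,80,0,-6.5,-26.9,88,0,-6.5,-26.9,90,0,-6.5,-26.9,90]
  fingers: 6

```text
time_s: 10.8
tcp_pos: [0.4412, 0.0173, 0.1082]
orientation: [-2.192, 0.061, 2.193]
contact_force: [-0.1, -0.3, 1.0]
opening: 0.0603
```

Run:
```python
from h import *
from scipy.spatial.transform import Rotation as R
c,r,k=rackcolor("wrist",(.505,.01),.085);print(r,k,inbay(r[:2]))
s=read_state();print(s["tcp_pos"],inbay(s["tcp_pos"][:2]*1000),s["contact_force"],R.from_rotvec(s["orientation"]).as_matrix().round(3).tolist())
P=cloud(c);m=(P[...,2]>.022)&(P[...,2]<.036)
for lo,hi in((.04,.11),(-.10,-.04)):
    q=P[m&(P[...,1]>lo)&(P[...,1]<hi)&(((P[...,0]>.57)&(P[...,0]<.735)))]
    for x0 in np.arange(.59,.73,.02):
        t=q[(q[:,0]>x0)&(q[:,0]<x0+.02)]
        if len(t): print(round(x0+.01,3),len(t),np.percentile(t[:,1],[2,50,98]).round(4))
```

```text
[507.2  11.8 110.5  79.2  -3.2] 14999 [-158.9   -2.1]
[0.4412373  0.01706496 0.10819836] [-225.1   -0.5] [ 0.92510656  0.23796929 -0.31512329] [[-0.001, -0.057, -0.998], [0.001, -0.998, 0.057], [-1.0, -0.001, 0.001]]
```

Call:
apply_moves:
  plan: [4,0,0,0,7.5,0,0,0,9,0,0,0,9,0,-0.8,0,9,0,-1.6,0,9,0,-2.3,0,9,0,-3.2,0,9,0,-4.2,0,9,0,-5.2,0,9,0,-6.2,0,9,0,-7.2,0,9,0,-7.2,0]

```text
time_s: 12.35
tcp_pos: [0.5145, 0.013, 0.0191]
orientation: [-2.193, 0.061, 2.191]
contact_force: [0.5, -0.5, -0.1]
opening: 0.0604
```

```bash
cat > chk.py <<'E'
from h import *
import sys
n=sys.argv[1]
s=read_state();b=inbay(s["tcp_pos"][:2]*1000)
x=BO[0]+(b[0]+50)/1000
c,r,k=rackcolor("wrist",(x,.01),.085);print(r,k,inbay(r[:2]))
print(s["tcp_pos"],b,s["contact_force"]);save(c,n+".png")
P=cloud(c);m=(P[...,2]>.022)&(P[...,2]<.036)
for lo,hi in((.04,.11),(-.10,-.04)):
    q=P[m&(P[...,1]>lo)&(P[...,1]<hi)&(((P[...,0]>.57)&(P[...,0]<.735)))]
    for x0 in np.arange(.59,.73,.02):
        t=q[(q[:,0]>x0)&(q[:,0]<x0+.02)]
        if len(t): print(round(x0+.01,3),len(t),np.percentile(t[:,1],[2,50,98]).round(4))
E
python3 chk.py w4
```

```text
[562.3   8.7 110.4  85.8  -3.3] 37774 [-103.7   -2.1]
[0.51452473 0.01299685 0.01908066] [-151.7   -0.5] [ 0.49684525 -0.46599631 -0.10613871]
0.62 1071 [0.072  0.0792 0.0873]
0.64 1104 [0.0643 0.0711 0.0801]
0.6 254 [-0.0754 -0.0679 -0.0652]
0.62 1382 [-0.0733 -0.0645 -0.0575]
0.64 534 [-0.0662 -0.0584 -0.0543]
```

View pics/w4.png

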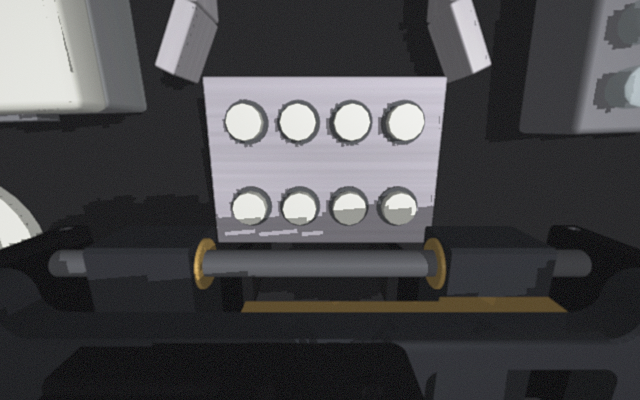

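The wrist view shows both lips at (190,55) and (460,55) placed evenly about the rack (205–446). The rack is about 2 mm right of the axis and square, so I'll feed it in with a 2 mm drift to the left.

Call:
apply_moves:
  plan: [0,0,-0.5,0,0,-0.05,-1.1,0,0,-0.1,-1.7,0,0,-0.15,-2.3,0,0,-0.2,-2.9,0,0,-0.2,-3.5,0,0,-0.2,-4,0,0,-0.2,-4,0]

```text
time_s: 13.4
tcp_pos: [0.5549, 0.0128, 0.019]
orientation: [-2.194, 0.061, 2.19]
contact_force: [-1.7, -0.8, -1.4]
opening: 0.0601
```

```bash
python3 chk.py w5
```

```text
[602.6   8.1 110.9  85.9  -3.3] 37965 [-63.5  -0.4]
[0.55492109 0.01281522 0.01902431] [-111.3    1.6] [-1.70538451 -0.77724102 -1.36931269]
0.62 796 [0.072  0.0795 0.0872]
0.64 818 [0.0671 0.0719 0.0802]
0.66 1106 [0.0625 0.0669 0.1096]
0.68 1091 [0.0616 0.0666 0.11  ]
0.7 1 [0.1098 0.1098 0.1098]
0.6 184 [-0.075  -0.068  -0.0651]
0.62 1061 [-0.0733 -0.0647 -0.0574]
0.64 925 [-0.0653 -0.0592 -0.0544]
0.66 1193 [-0.065  -0.0587 -0.0547]
0.68 515 [-0.0655 -0.059  -0.0556]
```

Call:
apply_moves:
  plan: [0,0,-0.5,0,0,0,-1,0,0,0,-1.5,0,0,0,-2,0,0,0,-2.4,0,0,0,-2.8,0,0,0,-3.0,0]

```text
time_s: 14.32
tcp_pos: [0.5845, 0.0111, 0.0191]
orientation: [-2.193, 0.061, 2.191]
contact_force: [-6.4, 0.8, 3.9]
opening: 0.0599
```

Call:
apply_moves:
  plan: [0,0,-0.2,0,0,0,-0.4,0,0,0,-0.6,0,0,0,-0.8,0,0,0,-0.8,0]

```text
time_s: 14.95
tcp_pos: [0.5922, 0.0108, 0.0191]
orientation: [-2.192, 0.061, 2.191]
contact_force: [-5.4, -0.3, 2.9]
opening: 0.0601
```

```bash
python3 chk.py w6 | head -2
python3 - <<'E'
from h import *
c=read_camera("wrist");save(c,"w6.png");P=cloud(c)
m=(P[...,2]>.024)&(P[...,2]<.037)&(P[...,0]>.66)&(P[...,0]<.74)&(abs(P[...,1]-.004)<.03)
q=P[m];print("stop pts",len(q), np.percentile(q,[1,5,50,95],axis=0).round(4) if len(q) else 0)
E
```

```text
[640.    6.5 110.6  85.9  -3.1] 37944 [-26.   0.]
[0.59219907 0.01077575 0.01909688] [-74.    1.6] [-5.38126543 -0.26184161  2.86930326]
stop pts 3519 [[ 0.703  -0.0254  0.0242]
 [ 0.708  -0.0228  0.0248]
 [ 0.7116  0.0031  0.0334]
 [ 0.7168  0.0309  0.0348]]
```

Call:
apply_moves:
  plan: [0,0,-0.2,0,0,0,-0.4,0,0,0,-0.6,0,0,0,-0.8,0,0,0,-1.0,0,0,0,-1.2,0,0,0,-1.4,0]

```text
time_s: 15.92
tcp_pos: [0.6056, 0.01, 0.0191]
orientation: [-2.191, 0.061, 2.193]
contact_force: [-6.2, 0.7, 3.2]
opening: 0.06
```

Call:
apply_moves:
  plan: [0,0,-0.1,0,0,0,-0.2,0,0,0,-0.3,0]

```text
time_s: 16.3
tcp_pos: [0.6081, 0.0099, 0.0191]
orientation: [-2.19, 0.061, 2.194]
contact_force: [-6.4, 0.3, 4.4]
opening: 0.0601
```

Call:
apply_moves:
  plan: [0,0,-0.1,0,0,0,-0.2,0]

```text
time_s: 16.55
tcp_pos: [0.6095, 0.0099, 0.0191]
orientation: [-2.189, 0.061, 2.195]
contact_force: [-6.4, 0.7, 3.8]
opening: 0.06
```

Call:
apply_moves:
  plan: [0,0,-0.1,0,0,0,-0.1,0]

```text
time_s: 16.8
tcp_pos: [0.6101, 0.0099, 0.0191]
orientation: [-2.188, 0.061, 2.196]
contact_force: [-5.0, 0.1, 1.8]
opening: 0.0602
```

Call:
apply_moves:
  plan: [0,0,-0.1,0,0,0,-0.1,0]

```text
time_s: 17.05
tcp_pos: [0.6107, 0.0098, 0.0191]
orientation: [-2.187, 0.061, 2.197]
contact_force: [-5.6, 1.0, 2.9]
opening: 0.0598
```

Call:
apply_moves:
  plan: [0,0,-0.1,0,0,0,-0.1,0]

```text
time_s: 17.3
tcp_pos: [0.6113, 0.0098, 0.0192]
orientation: [-2.186, 0.061, 2.198]
contact_force: [-6.0, 0.7, 2.6]
opening: 0.0601
```

Call:
apply_moves:
  plan: [0,0,-0.1,0,0,0,-0.1,0]

```text
time_s: 17.55
tcp_pos: [0.6117, 0.0098, 0.0192]
orientation: [-2.185, 0.061, 2.199]
contact_force: [-6.1, -0.4, 3.3]
opening: 0.0598
```

Call:
apply_moves:
  plan: [0,0,-0.1,0,0,0,-0.1,0]

```text
time_s: 17.8
tcp_pos: [0.6122, 0.0098, 0.0191]
orientation: [-2.184, 0.062, 2.201]
contact_force: [-6.1, -0.3, 4.2]
opening: 0.0598
```

Call:
apply_moves:
  plan: [0,0,-0.1,0,0,0,-0.1,0]

```text
time_s: 18.05
tcp_pos: [0.6126, 0.0098, 0.0192]
orientation: [-2.183, 0.062, 2.202]
contact_force: [-6.6, -0.3, 3.7]
opening: 0.06
```

Call:
apply_moves:
  plan: [0,0,-0.1,0,0,0,-0.12,0,0,0,-0.12,0]

```text
time_s: 18.42
tcp_pos: [0.6132, 0.0097, 0.0192]
orientation: [-2.182, 0.062, 2.203]
contact_force: [-6.4, 0.6, 4.0]
opening: 0.06
```

Call:
apply_moves:
  plan: [0,0,-0.1,0,0,0,-0.12,0,0,0,-0.12,0]

```text
time_s: 18.8
tcp_pos: [0.6137, 0.0097, 0.0192]
orientation: [-2.18, 0.062, 2.205]
contact_force: [-6.9, 0.2, 3.4]
opening: 0.0599
```

Call:
apply_moves:
  plan: [0,0,-0.1,0,0,0,-0.12,0,0,0,-0.12,0]

```text
time_s: 19.18
tcp_pos: [0.6143, 0.0096, 0.0192]
orientation: [-2.179, 0.062, 2.206]
contact_force: [-7.1, -0.4, 5.1]
opening: 0.0601
```

```bash
python3 - <<'E'
from h import *
from scipy.spatial.transform import Rotation as R
s=read_state();print(R.from_rotvec(s["orientation"]).as_matrix().round(4).tolist(),s["tcp_pos"],s["contact_force"],s["ft_torque"])
c=read_camera("wrist");save(c,"w7.png");P=cloud(c)
q=P[(P[...,2]>.038)&(P[...,2]<.05)&(abs(P[...,0]-.664)<.05)&(abs(P[...,1]-.006)<.06)]
A=np.c_[q[:,:2]-[.664,.006],np.ones(len(q))];q2=q[abs(q[:,2]-.0455)<.003]
A=np.c_[q2[:,:2]-[.664,.006],np.ones(len(q2))];print("top plane",np.linalg.lstsq(A,q2[:,2],rcond=None)[0])
E
python3 chk.py w8|head -2
```

```text
[[-0.0125, -0.0566, -0.9983], [0.0002, -0.9984, 0.0566], [-0.9999, 0.0005, 0.0125]] [0.61425381 0.00964862 0.01916758] [-7.08222582 -0.40023757  5.10399024] [ 0.12686146  1.5139038  -0.02438749]
top plane [-0.00025546  0.00057888  0.04501685]
[662.3   5.2 110.6  85.5  -3.2] 38129 [-3.7 -0. ]
[0.61426888 0.00967513 0.01914494] [-51.9   1.8] [-6.25261642 -0.55830329  2.91879224]
```

View pics/w7.png

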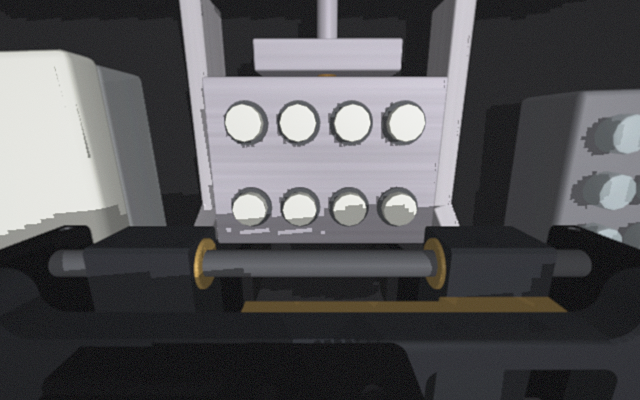

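The wrist view shows the stop at (328,55), a few mm ahead of the rack front, and the rack is flat, square and centred (bay y about 0). The hand has tilted 0.0125 rad, so I'll use fewer, slightly bigger steps, still force-limited.

Call:
apply_moves:
  plan: [0,0,-0.08,0,0,0,-0.15,0,0,0,-0.15,0]

```text
time_s: 19.65
tcp_pos: [0.6151, 0.0096, 0.0191]
orientation: [-2.178, 0.062, 2.208]
contact_force: [-7.3, 0.4, 3.7]
opening: 0.06
```

Call:
apply_moves:
  plan: [0,0,-0.08,0,0,0,-0.15,0,0,0,-0.15,0]

```text
time_s: 20.02
tcp_pos: [0.616, 0.0096, 0.0192]
orientation: [-2.176, 0.063, 2.209]
contact_force: [-6.6, -0.5, 4.6]
opening: 0.0601
```

Call:
apply_moves:
  plan: [0,0,-0.08,0,0,0,-0.15,0,0,0,-0.15,0]

```text
time_s: 20.4
tcp_pos: [0.6168, 0.0095, 0.0192]
orientation: [-2.175, 0.063, 2.211]
contact_force: [-7.7, -0.1, 3.3]
opening: 0.0598
```

Call:
apply_moves:
  plan: [0,0,-0.08,0,0,0,-0.15,0,0,0,-0.15,0]

```text
time_s: 20.78
tcp_pos: [0.6176, 0.0095, 0.0192]
orientation: [-2.174, 0.063, 2.212]
contact_force: [-7.3, 0.3, 3.8]
opening: 0.0603
```

Call:
apply_moves:
  plan: [0,0,-0.08,0,0,0,-0.15,0,0,0,-0.15,0]

```text
time_s: 21.15
tcp_pos: [0.6183, 0.0094, 0.0192]
orientation: [-2.172, 0.063, 2.214]
contact_force: [-8.3, 0.7, 5.0]
opening: 0.0601
```

Call:
apply_moves:
  plan: [0,0,-0.08,0,0,0,-0.15,0,0,0,-0.15,0]

```text
time_s: 21.52
tcp_pos: [0.6182, 0.0094, 0.0191]
orientation: [-2.169, 0.064, 2.218]
contact_force: [-10.2, -0.8, 7.3]
opening: 0.0599
```

Run:
```python
from h import *
c=read_camera("wrist");P=cloud(c)
s=read_state();print(s["tcp_pos"],s["contact_force"],s["ft_torque"])
# profile along axis: median height per mm in bay x
d=P[...,:2]-BO; bx=d[...,0]*np.cos(BY)+d[...,1]*np.sin(BY); by=-d[...,0]*np.sin(BY)+d[...,1]*np.cos(BY)
for x in range(20,60,2):
    m=(abs(by)<.03)&(bx*1000>=x)&(bx*1000<x+2)
    print(x,m.sum(),np.percentile(P[m][:,2],[5,50,95]).round(4) if m.sum() else "")
```

```text
[0.61828094 0.00942344 0.01918008] [-12.08124566   0.48756876   7.96812182] [ 0.03127811  2.26757934 -0.07094012]
20 607 [0.0446 0.0511 0.0527]
22 685 [0.0443 0.0511 0.0527]
24 6643 [0.0512 0.1796 0.1796]
26 637 [0.0443 0.0505 0.0526]
28 632 [0.0442 0.0462 0.0525]
30 565 [0.044  0.0457 0.0518]
32 620 [0.0438 0.045  0.0463]
34 665 [0.0439 0.0448 0.0459]
36 626 [0.0438 0.0449 0.0459]
38 625 [0.0437 0.0448 0.046 ]
40 644 [0.0438 0.0448 0.046 ]
42 389 [0.0437 0.0447 0.0456]
44 383 [0.0327 0.0339 0.0349]
46 583 [0.0328 0.034  0.0349]
48 573 [0.0327 0.0339 0.035 ]
50 604 [0.0328 0.0338 0.0349]
52 603 [0.0327 0.0338 0.0349]
54 589 [0.0326 0.0338 0.035 ]
56 347 [0.0326 0.0336 0.0347]
58 29 [0.0225 0.0245 0.0255]
```

The rack front now meets the stop with no gap (bay x = 43) and the TCP has stopped moving. I'll press a little harder and hold.

Call:
apply_moves:
  plan: [0,0,-0.15,0,0,0,-0.18,0,0,0,-0.18,0,0,0,-0.18,0]

```text
time_s: 22.08
tcp_pos: [0.6183, 0.0094, 0.0192]
orientation: [-2.165, 0.064, 2.222]
contact_force: [-13.3, 0.7, 8.5]
opening: 0.0598
```

Call:
apply_moves:
  plan: [0,0,-0.18,0,0,0,-0.2,0,0,0,-0.2,0,0,0,-0.2,0]

```text
time_s: 22.58
tcp_pos: [0.6182, 0.0094, 0.0192]
orientation: [-2.161, 0.065, 2.227]
contact_force: [-13.3, -0.8, 10.4]
opening: 0.0601
```

```bash
python3 chk.py w9|head -2;python3 - <<'E'
from h import *
from scipy.spatial.transform import Rotation as R
s=read_state();print(R.from_rotvec(s["orientation"]).as_matrix().round(4).tolist(),s["ft_torque"])
E
```

```text
[666.6   5.3 110.6  85.8  -3.5] 38439 [0.6 0.3]
[0.61815998 0.00941281 0.01916489] [-48.    1.7] [-13.26870616  -0.84300469  10.43050961]
[[-0.03, -0.0563, -0.998], [-0.0017, -0.9984, 0.0564], [-0.9995, 0.0034, 0.0299]] [ 0.08427486  2.9068768  -0.05780506]
```

Pressing down has crept up to 10 N. I'll back off a few mm to unload, then press again cleanly.

Call:
apply_moves:
  plan: [0,0,0.3,0,-0.1,0,0.5,0,-0.1,0,0.5,0,-0.1,0,0.5,0]

```text
time_s: 23.12
tcp_pos: [0.6136, 0.0096, 0.0204]
orientation: [-2.162, 0.065, 2.226]
contact_force: [0.2, 0.1, 0.0]
opening: 0.0598
```

Call:
apply_moves:
  plan: [0,0,-0.2,0,0,0,-0.4,0,-0.02,0,-0.52,0,-0.03,0,-0.6,0,-0.03,0,-0.62,0,-0.03,0,-0.62,0,-0.03,0,-0.62,0]

```text
time_s: 24.0
tcp_pos: [0.618, 0.0093, 0.0202]
orientation: [-2.158, 0.065, 2.23]
contact_force: [-8.4, -0.3, 5.7]
opening: 0.0601
```

Call:
apply_moves:
  plan: [-0.03,0,-0.15,0,-0.05,0,-0.22,0,-0.05,0,-0.22,0,-0.05,0,-0.22,0]

```text
time_s: 24.5
tcp_pos: [0.618, 0.0093, 0.0202]
orientation: [-2.153, 0.066, 2.235]
contact_force: [-10.3, 0.1, 6.0]
opening: 0.0598
```

Call:
apply_moves:
  plan: [-0.05,0,-0.2,0,-0.1,0,-0.28,0,-0.12,0,-0.31,0,-0.12,0,-0.31,0,-0.12,0,-0.31,0]

```text
time_s: 25.12
tcp_pos: [0.6179, 0.0093, 0.0204]
orientation: [-2.146, 0.066, 2.243]
contact_force: [-12.4, -0.7, 5.7]
opening: 0.0601
```

Call:
apply_moves:
  plan: [-0.05,0,-0.2,0,-0.1,0,-0.3,0,-0.16,0,-0.38,0,-0.16,0,-0.38,0,-0.16,0,-0.38,0]

```text
time_s: 25.75
tcp_pos: [0.6178, 0.0092, 0.0204]
orientation: [-2.137, 0.066, 2.252]
contact_force: [-13.2, 0.7, 3.7]
opening: 0.0601
```

Wrist force is 13.2 N, of which about 6 N is bench friction, so roughly 7 N or more rests on the stop. Backing away.

Call:
apply_moves:
  plan: [0,0,0.3,0,0,0,1,0,0,0,2,0,0,0,3.5,0,0,0,5,0,-4,0,7,0,-9,0,9,0,-13,0,9,0,-13,0,9,0]

```text
time_s: 26.88
tcp_pos: [0.5365, 0.0149, 0.1585]
orientation: [-2.145, 0.067, 2.245]
contact_force: [-0.6, 0.1, -0.6]
opening: 0.0599
```

Run:
```python
from h import *
s=read_state();print(s["time_s"],s["tcp_pos"],s["contact_force"])
c,r,k=rackcolor("wrist",(.667,.005),.085);print("wrist",r,k,inbay(r[:2]))
save(c,"w10.png");P=cloud(c)
d=P[...,:2]-BO; bx=d[...,0]*np.cos(BY)+d[...,1]*np.sin(BY); by=-d[...,0]*np.sin(BY)+d[...,1]*np.cos(BY)
for x in range(34,62,2):
    m=(abs(by)<.03)&(bx*1000>=x)&(bx*1000<x+2)
    print(x,m.sum(),np.percentile(P[m][:,2],[2,50,98]).round(4) if m.sum() else "")
q=P[(abs(P[...,2]-.0455)<.003)&(abs(bx)<.035)&(abs(by)<.05)]
print("top plane",np.linalg.lstsq(np.c_[q[:,:2]-BO,np.ones(len(q))],q[:,2],rcond=None)[0])
```

```text
26.875 [0.53648719 0.01490335 0.1584815 ] [-0.55003193  0.08690201 -0.55301179]
wrist [666.1   5.  110.3  73.4  -3.2] 12036 [0.1 0. ]
34 186 [0.0433 0.0448 0.0466]
36 48 [0.0428 0.0444 0.0449]
38 0 
40 0 
42 0 
44 0 
46 0 
48 0 
50 0 
52 0 
54 0 
56 0 
58 0 
60 0 
top plane [0.00145702 0.00113751 0.04507201]
```

View pics/w10.png

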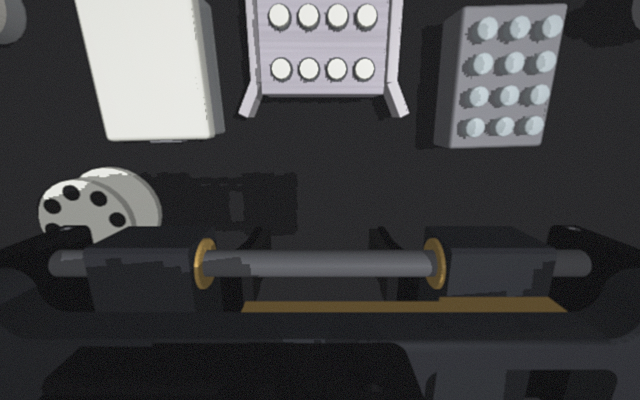

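The wrist view shows the rack in the bay between the guides (250–385 px wide), but its front edge is cut off. I'll move back a bit more and check the front gap.

Call:
apply_moves:
  plan: [-2,0,3,0,-4,0,6,0,-5,0,8,0,-5,0,8,0]

```text
time_s: 27.42
tcp_pos: [0.4571, 0.0191, 0.2098]
orientation: [-2.142, 0.068, 2.249]
contact_force: [-0.6, -0.1, 0.4]
opening: 0.06
```

Run:
```python
from h import *
s=read_state();print(s["time_s"],s["tcp_pos"],s["contact_force"])
for n in("wrist","top"):
    c,r,k=rackcolor(n,(.667,.005),.075);print(n,r,k,inbay(r[:2]))
    save(c,n+"11.png");P=cloud(c)
    d=P[...,:2]-BO; bx=d[...,0]*np.cos(BY)+d[...,1]*np.sin(BY); by=-d[...,0]*np.sin(BY)+d[...,1]*np.cos(BY)
    for x in list(range(-46,-34,2))+list(range(34,62,2)):
        m=(abs(by)<.03)&(bx*1000>=x)&(bx*1000<x+2)
        if m.sum(): print(x,m.sum(),np.percentile(P[m][:,2],[2,50,98]).round(4))
cv2.imwrite("pics/crop11.png",cv2.resize(c["color"][90:220,160:400],None,fx=3,fy=3,interpolation=cv2.INTER_CUBIC)[...,::-1])
```

```text
27.425 [0.45706706 0.01914839 0.20979859] [-0.5951588  -0.13691565  0.3718355 ]
wrist [634.2   6.8 109.7  10.6  -3.2] 1504 [-31.9   0. ]
-46 96 [-0.0018 -0.0001  0.0015]
-44 101 [-0.002  -0.0004  0.0017]
-42 107 [-0.0018 -0.      0.0016]
-40 96 [-0.0018  0.0001  0.0018]
-38 799 [-0.001   0.0225  0.0443]
-36 216 [-0.0008  0.0442  0.0463]
top [668.2 -13.4  92.1  73.4 -89.1] 340 [  3.2 -18.2]
-46 3 [-0.0034  0.0008  0.0033]
-44 6 [-0.006  -0.0022  0.0042]
-42 7 [-0.0055  0.004   0.0409]
-40 19 [-0.002   0.0203  0.0418]
-38 13 [-0.0058  0.0351  0.0469]
-36 2 [0.0408 0.0415 0.0423]
34 4 [0.0404 0.0416 0.0453]
36 9 [0.0399 0.0481 0.0552]
38 7 [0.0366 0.0391 0.0488]
40 2 [0.0385 0.0414 0.0443]
42 2 [0.0357 0.0373 0.0389]
44 3 [0.0316 0.0343 0.0391]
46 10 [0.0283 0.0328 0.0403]
48 8 [0.0279 0.0353 0.0402]
50 6 [0.028  0.0328 0.0406]
52 5 [0.0257 0.0337 0.035 ]
54 5 [0.0271 0.0289 0.0308]
56 1 [0.0298 0.0298 0.0298]
58 1 [0.0278 0.0278 0.0278]
60 1 [0.0246 0.0246 0.0246]
```

View pics/crop11.png

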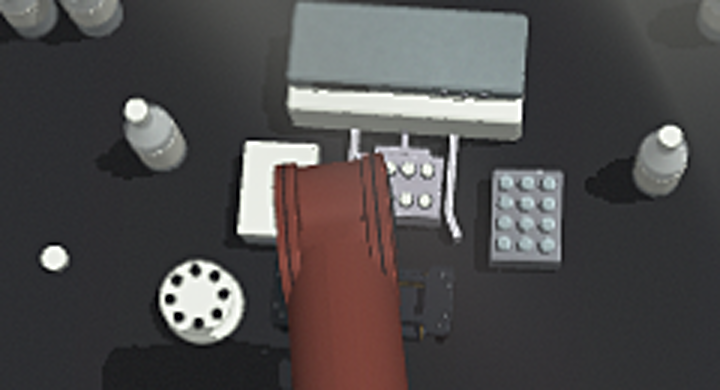

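The top crop shows the rack front touching the stop at (405,150). The rear face is at bay x ≈ -38 mm, the same as while pressed, y ≈ 0 and yaw equals the bay's. The bystanders in view look unmoved. Handing in.

```bash
python3 -c "
from workcell import *
print(finish_job())"
```

```text
the job is handed in; nothing more can be done
None
```

I slid the steel rack round the tube stand and into the loading bay, pressed it against the end stop, backed the arm away and handed the job in at about 27.4 s. The job reports no verdict, so none of this is confirmed.

**How it went:** I pushed the rack forward and square from behind. Then I pushed it sideways onto the bay's axis and fed it in slowly until it met the stop, with its front face at about 43 mm in the bay.

**Last checks:**
- **Position:** the rack centre was about 0 mm off the axis by the wrist camera, and its angle was −3.2° against the bay's roughly −3.2 to −3.3°.
- **Seating:** with the rack pressed home, depth readings showed no gap at the stop. After backing off, its rear face was still at about −38 mm, where it had been when pressed.
- **Clearance:** the arm read about 0.6 N of noise after backing off, and the neighbouring items in the last view looked unmoved.

**Less certain or in disagreement:**
- **Pressing force:** it is only estimated. The wrist peaked at about 13.3 N in the readings, and I estimate 4–7 N of that reached the stop, with bench friction taking the rest. That is short of the 10 N asked for, though above the 3 N judged.
- **Pin:** the sensing pin could not be seen, so flush is inferred from the rack's contact with the stop.
- **Cameras:** while the rack stood in front of the bay, the top and wrist cameras differed by 2–5 mm sideways. The final top view was half hidden by the arm, so I relied on the wrist camera.
- **Hand tilt:** small steps under load tilted the hand by an estimated 0.05 rad or so, and it pressed down on the rack with up to 10 N. I backed off once to unload it and pressed again; the rack stayed flat.
- **Picture count:** I viewed 10 pictures, the full budget.

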